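# Fill the jar crate flush and sweep the rim

### The arm

A 6-joint arm with a two-finger parallel gripper is mounted at the origin on the work surface. World frame = base frame: x ahead of the robot, y to its left, z up, the work surface at z = 0. Lengths are in m, angles in rad, forces in N, time in s.
With the tool pointing down it reaches from about 0.375 to 0.75 m from the base axis. Payload 9 kg.
Tool frame: the origin (TCP) lies at the very end of the fingers, on their centre line; the grasp point (between the pads) lies r.tcp_to_grasp behind it (r.tcp_to_grasp is the distance from the TCP to the grasp point, in m); z points along the fingers, y is the line along which they close (so a half turn about z gives the same grasp; the last joint's range is limited). The gripper opens to 85 mm and grips with 20 to 120 N. Pads are 22 mm wide; open, the fingers measure 114 mm over their backs; the gripper's body (76 mm by 85 mm) begins 54 mm behind the grasp point. The pads swing forward as they close: fully open they stand 13 mm farther back than shut.
Start: joints at [1.107, 0.104, 0.097, 1.564, 0, 1.353], TCP at [0.146, 0.582, 0.231] pointing down, gripper open.
Joint ranges: [-2.99, 2.99], [-0.84, 1.86], [-1.1, 1.16], [-1.84, 2.11], [-1.51, 1.56], [-3.14, 3.14]. Speed limits (rad/s): [2.22, 2.22, 2.57, 3.14, 3.14, 3.14].

### API

Orientations are given as a rotation vector (axis times angle).
In Python, from bench import r gives the robot as it stands.
- The arm moves only by the shell command python3 -m crank 'ROWS'. ROWS is JSON, a list that holds one entry, the list of rows, each a list of 7 numbers: the turn, a rotation vector about the world's x, y, z in rad, then the shift along the world's x, y, z in m, then the closure in counts, from 0 (fully open) to 255 (shut). In form: [[[ax, ay, az, tx, ty, tz, hand], ...]]. A call has 1 to 8 rows; each row shifts and turns the commanded pose from where the row before left it; what a row does not reach is not made up. A row lasts 1/10 s, in which the tool goes at most 50 mm and 8.59 degrees, less where a joint would pass 70% of its speed; a pose out of reach is approached as far as the arm can. A call with a gripper value outside its range is refused whole. The fingers move at their own pace and stop on an object; the grip force is fixed at half the most. Time passes only in rows, so rows that do not move let the fingers close. It gives the time, the measured TCP pose, the force, the opening and the grip force at its end, in the units of the state.
- r.state(): the state, without advancing time (a new reading comes with each control period).
- r.snapshot(name): name is "scene" or "top"; returns (picture, depth): 420x560x3 uint8, red, green, blue; 420x560 float32, m along the optical axis (not along the pixel's ray), 0 where there is no reading.
- r.calibration(name): a dict with "K" (3x3 intrinsics, pixels), "origin" and "orientation" of the camera in the world. Camera axes: x right, y up, looking along -z (the intrinsics and any distortion apply to the point x, -y, -z); pixel columns grow to the right and rows downward; lengths in m; the calibration is good to about 2 mm. A picture is of the moment at which its call begins. calibration takes no time and is no camera call.
- r.close_job(): hands the job in; it is judged then, once.
The state is a dict: "clock": time; "q": joint angles; "qd": joint speeds; "joint_efforts": joint torques, N m; "eef_pos": TCP position; "tcp_rot": TCP orientation; "force": force on the tool from outside, world axes, zero at the start; "wrist_torque": the same for the moment, N m; "opening": opening from 0.0 (shut) to 1.0 (fully open); "grasp_force": force on a finger pad.
Only numpy, scipy, OpenCV 4.12 (cv2) and the standard library are available. Lean on these libraries where they do the work, as an engineer would, in place of code of your own. Each camera call takes 0.05 s, during which the arm holds its last target. There are 200 camera calls.

### The job

Finish packing the wooden crate: take the two glass jars with loop handles out of the sloped rack and set them gently, upright, in the two free cells (one of which has a flat tin on its floor) so that nothing stands above the crate's rim. Then prove it: lay the wooden batten across the crate's width at its right-hand end, as seen from the robot, slide it flat along the rim all the way to the left-hand end, and let go of it there, lying flat across the rim. Leave the other jars, bottles and pots where they are.

Things in the scene. Friction and masses are not known exactly. Their poses are not given: they have to be found in the camera images.
- tall_jar_mid (a point): The taller of the two glass jars with a loop handle: 130 high, 68 x 68, on its lid a loop 34 high whose bar is 60 long (jar's y), 12 thick (jar's x), 16 high, its top being the jar's top. Point: centre, 65 above the underside; z up the jar; the bar's middle is 57 above the point, the lid 26 below the bar's middle. 0.27 to 0.47 kg. Starts leaning in a rack pocket.
- short_jar_mid (a point): The shorter of the two glass jars with a loop handle: 95 high, 68 x 68, on its lid a loop 34 high whose bar is 60 long (jar's y), 12 thick (jar's x), 16 high, its top being the jar's top. Point: centre, 47.5 above the underside; z up the jar; the bar's middle is 39.5 above the point, the lid 26 below the bar's middle. 0.22 to 0.39 kg. Starts leaning in a rack pocket.
- crate: Open wooden crate, fixed, 178 (x) x 262 (y) x 148 high, walls 9, floor 10 thick; origin: centre of underside; z up, y along its length, to the robot's left within 0.15 rad. Dividers 8 thick, tops 75 above the underside, make 2 x 3 cells 76 square at x = -42, 42 and y = -84, 0, 84. Four cells hold packed things, one a flat tin, one is empty.
- tin_top (a point): Middle of the top of a flat metal tin, 75 square and 36 high, fixed on the floor of one cell, at that cell's centre: this cell is only 102 deep from the tin to the rim. Which cell varies.
- liner_top (a point): Middle of a thin card (2 thick) fixed on the floor of the empty cell, at that cell's centre: this cell is 136 deep from the card to the rim. Which cell varies.
- rack_mid (a point): Sloped wooden rack, fixed, 260 long, three pockets 76 square, 84 apart along its y, walls 55 high (65 at the far side). Pockets and the jars in them lean 30 degrees from vertical, tops towards the robot (rack's -x); jars come out only along that lean. Point: middle of the middle pocket's floor, 36 above the table; its z is vertical.
- batten_mid (a point): Wooden batten: a flat bar 200 long (its y) x 22 x 16 high, with an upright fin 60 long (along y) x 12 thick (along x) x 55 high on its middle, 71 high in all. The point is its centre, 35.5 above the underside, z up; a good place to hold the fin is 10 above it. 0.12 kg. At the start it lies on the stand.
- stand_top (a point): Middle of the top of a fixed wooden block, 60 x 110 x 70 high, on which the batten lies at the start.
- packed_square: Packed thing in a cell of the crate: a square jar with a round screw lid, 118 high; it stays. Origin at the centre of its underside.
- packed_round: Packed thing in a cell of the crate: a round jar, 110 high; it stays. Origin at the centre of its underside.
- packed_crock: Packed thing in a cell of the crate: a white crock, 115 high; it stays. Origin at the centre of its underside.
- packed_bottle: Packed thing in a cell of the crate: a small green bottle, 128 high; it stays. Origin at the centre of its underside.
- spare_jar: Bystander: round jar with a small knob on its lid, 68 in diameter, 106 high over the knob, standing in one pocket of the rack; it stays there. Origin at the centre of its underside.
- flask: Bystander: white ceramic flask, 68 in diameter, 120 high, at the back of the table. Origin at the centre of its underside.
- sauce: Bystander: bottle, 60 in diameter, 190 high, at the left side of the table. Origin at the centre of its underside.
- urn: Bystander: stoneware urn, 156 in diameter, 150 high, at the right side of the table. Origin at the centre of its underside.
Not all that is in view belongs to the job. Leave any purple look-alike of the part that bears tall_jar_mid alone. What is shaped like the part that bears batten_mid but grey is not meant.

How it is judged:
By the outcome, as a careful person would: the job done as asked, in the order asked, and still so for the second after the job is handed in, with the robot touching nothing.
It also fails if it takes over 72 s, if anything falls off the work surface, if the arm or the gripper's body presses on something with over 40 N, if the wrist force passes 120 N, or if a joint passes its speed limit or range.

## Working session

There is one attempt and no reset: what is moved stays moved. The work goes in short steps, Python scripts to look and compute and a shell command to move; the robot and the scene stay as the last step left them, time stands still between calls to the robot, and variables do not carry over. Pictures are saved under pics/ and viewed, at most 12 in all, crops included, and the job is handed in when it is done.

```bash
ls; mkdir -p pics; cat > h.py <<'E'
import numpy as np, cv2
from bench import r
from scipy.spatial.transform import Rotation as R
def cal(n):
    c=r.calibration(n); K=np.array(c["K"]); o=np.array(c["origin"]); q=np.array(c["orientation"])
    M=R.from_rotvec(q).as_matrix() if q.shape==(3,) else (q if q.shape==(3,3) else R.from_quat(q).as_matrix())
    return K,o,M
def cloud(n,d):
    K,o,M=cal(n); v,u=np.mgrid[0:d.shape[0],0:d.shape[1]]
    p=np.stack([(u-K[0,2])/K[0,0]*d,-(v-K[1,2])/K[1,1]*d,-d],-1)
    P=p@M.T+o; P[d<=0]=np.nan; return P
def save(n,im): cv2.imwrite(n,cv2.cvtColor(im,cv2.COLOR_RGB2BGR))
E
python3 - <<'E'
from h import *
for n in("scene","top"):
    print(r.calibration(n))
    im,d=r.snapshot(n); np.savez(n+"0.npz",im=im,d=d); save(f"pics/{n}0.png",cv2.resize(im,(800,600),interpolation=cv2.INTER_CUBIC))
s=r.state();print(s, r.tcp_to_grasp)
E
```

```text
pics
{'K': array([[389.75411659,   0.        , 278.21718629],
       [  0.        , 389.75411659, 210.25191243],
       [  0.        ,   0.        ,   1.        ]]), 'origin': array([0.97952284, 0.79782825, 0.71246675]), 'orientation': array([0.37268898, 1.24095754, 2.30587525])}
{'K': array([[400.86076441,   0.        , 275.01454021],
       [  0.        , 400.86076441, 213.69786815],
       [  0.        ,   0.        ,   1.        ]]), 'origin': array([0.41166196, 0.01115282, 1.45967045]), 'orientation': array([ 0.03978599, -0.04251111, -1.59382317])}
{'clock': 0.1, 'q': array([1.10731294e+00, 1.04650699e-01, 9.65355920e-02, 1.56390101e+00,
       8.11563973e-06, 1.35311296e+00]), 'qd': array([-7.18794192e-05, -2.39221569e-03,  2.18242903e-03,  1.80679666e-03,
       -1.08307929e-03, -1.25454557e-04]), 'joint_efforts': array([ 6.99268130e-03, -5.58205891e+01,  5.04721212e+01,  1.29957331e-02,
       -2.22213148e-04,  1.41030151e-05]), 'eef_pos': array([0.1458391 , 0.58169312, 0.23058728]), 'tcp_rot': array([-3.85079589e-01, -3.11748406e+00,  1.80149291e-03]), 'force': array([ 0.25139516, -0.69082122, -0.50191276]), 'wrist_torque': array([-0.02461832, -0.01394086, -0.01480071]), 'grasp_force': 0.0, 'opening': 0.9996098013382244} 0.0187
```

View pics/scene0.png

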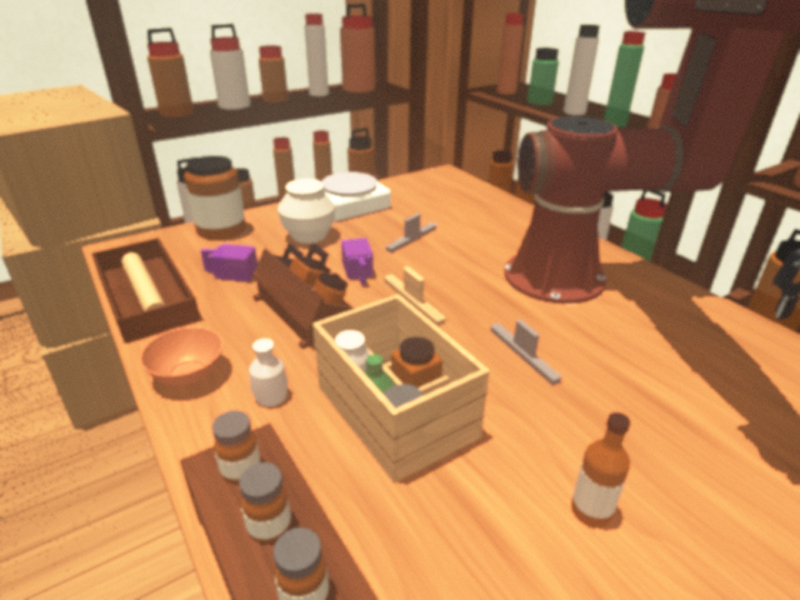

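View pics/top0.png

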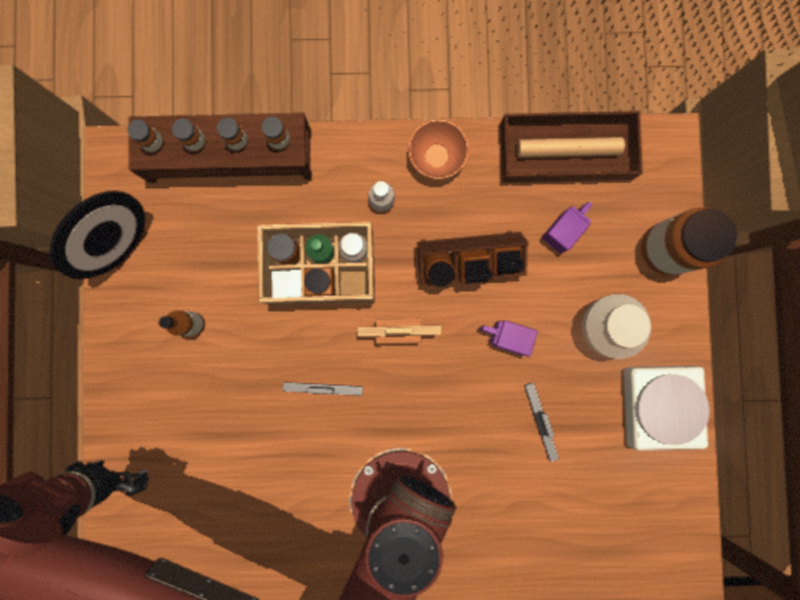

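The scene view shows the crate at (400,385), the rack at (300,295), the batten on its stand at (413,295), and grey look-alikes at (412,235) and (525,350). The purple look-alikes are at (230,262) and (357,258). In the top view the crate is at (315,265), with a white tin cell at (285,283) and a bare card cell at (352,280). The rack is at (472,262) and the wooden batten at (400,332).

Candidates for the jars (top view) are the rack jars at (440,272), (475,268) and (510,262), and the purple ones at (568,228) and (512,338). I'll check the rack in a close crop.

```bash
python3 - <<'E'
from h import *
a=np.load("top0.npz");b=np.load("scene0.npz")
t=a["im"][150:250,175:375]; s=b["im"][165:245,165:325]
t=cv2.resize(t,(800,400),interpolation=cv2.INTER_CUBIC); s=cv2.resize(s,(400,200),interpolation=cv2.INTER_CUBIC)
s=cv2.resize(b["im"][160:240,170:250],(400,400),interpolation=cv2.INTER_CUBIC)
save("pics/crop_top.png",t); save("pics/crop_sc.png",s)
P=cloud("top",a["d"])
# height ascii of regions: rack & crate: print z in mm
for nm,(v0,v1,u0,u1) in dict(rack=(158,206,288,374)).items():
    for v in range(v0,v1,3): print(v,' '.join('%3.0f'%(1000*z) for z in P[v,u0:u1:3,2]))
E
```

```text
158  -1   2   4  -3  -1   0   2  -3  -5   1  -3  -3  -3  -1  -1   3   1  -1   1  -2  -5  -5  -4  -5  -2  -6   5  -3   8
161  -1  -3   1  -5   3  -1  -6  -8  -3  -1  -1  -2  -5  -3   0  -1   6   2   0  -2  -2   1  -3   2  -4   2  -3  -7  -3
164   2  -4  -1  -6  -2  -4  -4  -6  -7  -2  -5  -5  -1  -1  -2  -6   2  42 nan  57  56  59  55  66  69  65  73  -0  -1
167  -0  -1  -2  10  -2  -1   1  45  52  54  57  64  63  72  63  68  76  78  75  77  84  87  83  87  88  93  96  -4  -4
170   2  -4  66  62  65  77  72  77  78  77  84  89  85  94  95  96  94 104 103 101 106 108 115 116 114 115 114 111  -4
173  -2   3  89  92  88  93  97 101 104 106 109 107 112 112 115 111 111 116 108 114 113  89  92  96  91  92  87  95  -4
176  -3  -1 113 119 117 114 113 110 113 114 115  80  91  93 106  98 104 105  87  70  95  97  97  97  99  97  77  90  -5
179  -3  -5  97  36  76  93  98 100  93  38  91  74 110 118 122 122 125 124 123  69  96  90  93  92  93  95  72  84  -7
182  -1   1  91  51  89 117 117 115 115 102  76  63 118 127 125 132 129 131 127  64  90  84  93  90  85  94  68  -0  -8
185  -6   4  82  49 115 122 132 135 127 118  67  57 118 128 124 123 126 128 121  50  91 112 111 113 108 116 113  -0  -3
188   4  -2  67  22 111 121 123 120 121 122 107  53 109 122 117 117 119 112 123  52  78 117 111 114 116 112  59  -8  -3
191 -11  -3  49  12 114 122 119 131 118 114 110  31 109 134 134 141 141 146 141  52  69  68  60  55  61  61  64   3  -2
194  -6   1  27  40  98 112 113 123 109 113  54  66  99 143 148 145 146 145 138  62  54  58   4  -2  -2  -2  -5   1  -5
197   6  -3   5  67  63 114 107 105 106 103  59  65  89 106 103 106 106  -4  -3  -1   1  -2  -7  -3   2   2  -2   0  -3
200   1  -1  -4   3  -0   0  -2 102   3   3  -2   3  -5   1  -3   2   1   3  -2   3  -3   1   2  -2  -4  -1   1  -4  -3
203  -0  -4  -4  -2  -2  -8   7  -1  -5  -1   2  -3   2  -4  -4   3  -1   4   1  -1  -8   5  -4  -1  -2  -5  -1  -1  -4
```

View pics/crop_top.png

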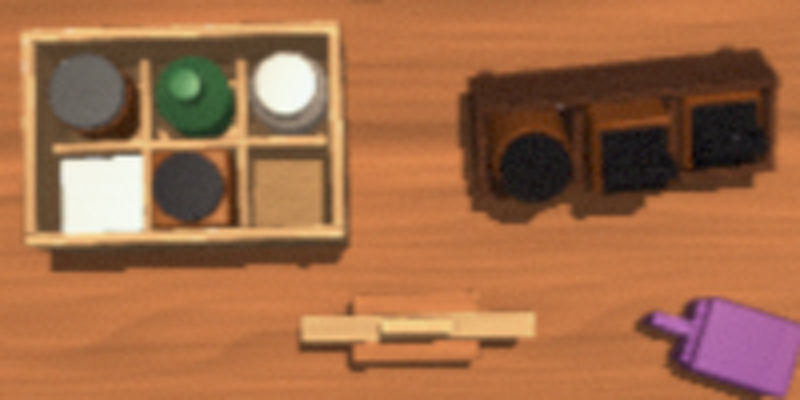

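View pics/crop_sc.png

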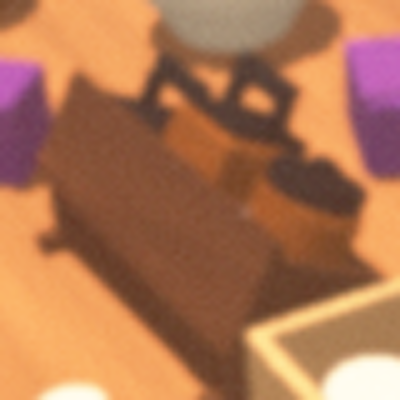

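The crop shows the round knobbed spare jar in the left pocket, at crop (535,165). The middle pocket at (640,160) holds the taller loop jar, with heights up to about 147 mm. The right pocket at (725,130) holds the shorter loop jar, up to about 117 mm. In the crate, the near-left cell has the white tin and the near-right cell has the card. The wooden batten on its stand is at (418,328). Next I'll measure all of these.

```bash
python3 - <<'E'
from h import *
D={}
for n in("scene","top"):
    I=[];L=[]
    for k in range(8):
        im,d=r.snapshot(n);I.append(im.astype(float));L.append(np.where(d>0,d,np.nan))
    D[n]=(np.mean(I,0).astype(np.uint8),np.nan_to_num(np.nanmedian(L,0)))
np.savez("avg.npz",ti=D["top"][0],td=D["top"][1],si=D["scene"][0],sd=D["scene"][1])
for n in("top","scene"):
    P=cloud(n,D[n][1]); z=P[...,2]
    tb=z[(np.abs(z)<.02)]; print(n,"table z",np.median(tb))
    # crate: rim points
    for nm,lo,hi,box in(("rim",.138,.158,(.4,.75,.02,.42)),("batten bar",.076,.096,(.3,.5,-.12,.15)),("fin",.128,.15,(.3,.46,-.1,.15)),("stand",.06,.075,(.3,.5,-.12,.15))):
        m=(z>lo)&(z<hi)&(P[...,0]>box[0])&(P[...,0]<box[1])&(P[...,1]>box[2])&(P[...,1]<box[3])
        Q=P[m]; 
        if len(Q)<5: print(nm,len(Q));continue
        (c,sz,an)=cv2.minAreaRect((Q[:,:2]*1000).astype(np.float32)); print(nm,m.sum(),np.round(c,1),np.round(sz,1),round(an,2),"zmed",np.median(Q[:,2]).round(4))
E
```

```text
top table z -0.0011338014013348996
rim 785 [548.2 169.4] [256.1 293. ] 0.21 zmed 0.1466
batten bar 314 [431.6  17. ] [239.2  77.8] 71.32 zmed 0.0845
fin 60 [424.9  -5.4] [56.   9.9] 88.69 zmed 0.1396
stand 346 [446.2  16.7] [148.2 105.2] 89.94 zmed 0.0686
scene table z -0.0009637879318425968
rim 1537 [547.3 171.2] [256.4 296. ] 0.28 zmed 0.1465
batten bar 345 [423.6  -1.4] [ 21.9 198.2] 0.16 zmed 0.0844
fin 89 [423.7  -1.2] [11.4 58. ] 0.57 zmed 0.138
stand 77 [419.8  -1.7] [ 50.2 197.5] 7.11 zmed 0.0718
```

```bash
python3 - <<'E'
from h import *
A=np.load("avg.npz")
for n,k in(("top","t"),("scene","s")):
    P=cloud(n,A[k+"d"]); z=P[...,2]; im=A[k+"i"]
    m=(z>.139)&(z<.156)&(im[...,0]>130)&(im[...,0].astype(int)-im[...,2]>35)&(P[...,0]>.43)&(P[...,0]<.67)&(P[...,1]>.02)&(P[...,1]<.33)
    m=m.astype(np.uint8); nl,lab,st,ce=cv2.connectedComponentsWithStats(m,connectivity=8); j=1+np.argmax(st[1:,4])
    Q=P[lab==j][:,:2]*1000
    c=(Q.max(0)+Q.min(0))/2; th=0
    for it in range(6):
        Rm=np.array([[np.cos(th),-np.sin(th)],[np.sin(th),np.cos(th)]]); q=(Q-c)@Rm
        w={}
        for nm,ax,s,half,span in(("y-",1,-1,126.5,70),("y+",1,1,126.5,70),("x-",0,-1,84.5,115),("x+",0,1,84.5,115)):
            g=(np.abs(q[:,ax]-s*half)<9)&(np.abs(q[:,1-ax])<span)
            p=np.polyfit(q[g,1-ax],q[g,ax],1) if g.sum()>5 else (np.nan,np.nan); w[nm]=(g.sum(),p[0],np.median(q[g,ax]-p[0]*q[g,1-ax]))
        dth=np.nanmean([-w["x-"][1],-w["x+"][1],w["y+"][1],w["y-"][1]])
        dx=np.nanmean([w["x-"][2]+84.5,w["x+"][2]-84.5]); dy=np.nanmean([w["y-"][2]+126.5,w["y+"][2]-126.5])
        th+=dth; c=c+Rm@np.array([dx,dy])
    print(n,"crate",c.round(1),"yaw deg",np.degrees(th).round(2),{k:(int(v[0]),round(v[1],3),round(v[2],1)) for k,v in w.items()})
    # rack jars: height along lean
    reg=(P[...,0]>.45)&(P[...,0]<.66)&(P[...,1]>-.29)&(P[...,1]<.02)&(z>.02)
    np.save(k+"rack.npy",np.c_[P[reg],im[reg]])
    Q=P[reg]; 
    # back wall top edge: dark brown, top ridge z> .1, max x side
    for nm,lo,hi,y0,y1 in(("tall top",.137,.16,-.2,-.02),("short bar",.100,.125,-.26,-.17)):
        g=(Q[:,2]>lo)&(Q[:,2]<hi)&(Q[:,1]>y0)&(Q[:,1]<y1)&(Q[:,0]<.56)
        if g.sum()>3: print(nm,g.sum(),np.round(1000*np.median(Q[g],0)),np.round(1000*Q[g].min(0)),np.round(1000*Q[g].max(0)))
E
```

```text
top crate [585.1 184.6] yaw deg 0.23 {'y-': (116, np.float64(-0.005), np.float64(-126.7)), 'y+': (111, np.float64(0.002), np.float64(126.7)), 'x-': (200, np.float64(-0.003), np.float64(-82.7)), 'x+': (89, np.float64(0.0), np.float64(82.7))}
tall top 52 [ 544. -182.  144.] [ 535. -199.  137.] [ 552. -164.  149.]
short bar 47 [ 538. -197.  105.] [ 535. -258.  101.] [ 560. -172.  118.]
scene crate [586.6 191.3] yaw deg 0.28 {'y-': (219, np.float64(0.001), np.float64(-126.2)), 'y+': (326, np.float64(0.0), np.float64(126.2)), 'x-': (348, np.float64(-0.001), np.float64(-81.6)), 'x+': (109, np.float64(0.002), np.float64(81.6))}
tall top 48 [ 546. -176.  143.] [ 535. -199.  138.] [ 552. -159.  147.]
short bar 31 [ 553. -210.  113.] [ 534. -245.  103.] [ 560. -171.  125.]
```

```bash
python3 - <<'E'
from h import *
for k in "ts":
    A=np.load(k+"rack.npy"); Q=A[:,:3]; C=A[:,3:]
    th0=np.radians(5); n0=np.array([np.cos(np.radians(30))*np.cos(th0),np.cos(np.radians(30))*np.sin(th0),.5])
    g=(Q[:,0]>.53)&(Q[:,2]>.035)
    h=Q@n0; 
    # highest h plane: far wall
    hi=np.percentile(h[g],90); sel=g&(np.abs(h-hi)<.012)
    for it in range(8):
        c=np.median(Q[sel],0); u,s,vt=np.linalg.svd(Q[sel]-Q[sel].mean(0)); n=vt[2]*np.sign(vt[2][2]); off=Q[sel].mean(0)@n
        sel=g&(np.abs(Q@n-off)<.004)
    yaw=np.arctan2(n[1],n[0]); print(k,sel.sum(),"n",n.round(3),"yaw",np.degrees(yaw).round(2),"lean",np.degrees(np.arcsin(n[2])).round(1))
    # points in rack-tilted frame with yaw
    ex=np.array([np.cos(yaw)*.866,np.sin(yaw)*.866,.5]); ey=np.array([-np.sin(yaw),np.cos(yaw),0]); ez=np.cross(ex,ey)
    T=Q@np.c_[ex,ey,ez]*1000; w=T[sel]; print("wall ex",np.median(w[:,0]).round(1),"y range",np.percentile(w[:,1],[1,50,99]).round(1),"z range",np.percentile(w[:,2],[1,99]).round(1))
    wy=np.percentile(w[:,1],[1,99]).mean(); wx=np.median(w[:,0])
    # table-based ez of the pocket floor: point rack_mid: ex=wx-46, z world=.036
    px=wx-46; pz=(36-px*ex[2])/ez[2]
    mid=px*ex+wy*ey+pz*ez; print("rack_mid est",mid.round(1))
    for nm,dy,H in(("tall",None,130),("short",None,95)):
        hgt=T[:,2]-pz; 
        for sgn in(0,-84):
            b=(hgt>H-9)&(hgt<H+8)&(np.abs(T[:,1]-wy-sgn)<40)&(np.abs(T[:,0]-px)<25)
            if b.sum()>8:
                q=T[b]; print(nm,sgn,b.sum(),"bar local x",np.percentile(q[:,0]-px,[5,50,95]).round(1),"y",np.percentile(q[:,1]-wy-sgn,[5,50,95]).round(1),"h",np.percentile(q[:,2]-pz,[5,50,95]).round(1),"slope",np.polyfit(q[:,1],q[:,0],1)[0].round(3),"mean",q.mean(0)@np.c_[ex,ey,ez].T)
E
```

```text
t 632 n [0.854 0.064 0.517] yaw 4.28 lean 31.1
wall ex 577.1 y range [-334.2 -219.6 -104.8] z range [-276.1 -200.3]
rack_mid est [ 607.3 -174.6   36. ]
tall 0 67 bar local x [-8.  -1.7  2.3] y [-37.1 -11.5  13.9] h [122.2 127.9 129.4] slope -0.02 mean [ 542.8081156  -191.25121957  144.99724027]
short 0 163 bar local x [-8.1  9.8 24.3] y [-35.2 -11.1  15.6] h [88.2 94.3 96.5] slope -0.087 mean [ 568.91509753 -187.74868721  121.62135296]
short -84 51 bar local x [-8.5 -1.7  2.3] y [-25.   -5.2  14.8] h [87.8 93.  94.5] slope -0.019 mean [ 565.9063017  -267.13676647  114.78388094]
s 1164 n [0.863 0.066 0.502] yaw 4.36 lean 30.1
wall ex 576.1 y range [-334.1 -205.2 -100.8] z range [-275.4 -201.2]
rack_mid est [ 606.2 -171.8   36. ]
tall 0 45 bar local x [-6.1  1.3  2.7] y [-37.4  -7.1  16.8] h [121.4 125.8 128.4] slope -0.041 mean [ 544.05351813 -183.86952697  144.53432175]
short 0 126 bar local x [-19.9   2.3  24.6] y [-36.5   3.5  16.7] h [ 86.9  94.  100.6] slope -0.048 mean [ 563.69738408 -179.09188288  119.11772812]
short -84 34 bar local x [-7.4  0.9  2.5] y [-27.3  -3.1  16.7] h [86.9 91.1 93.4] slope -0.064 mean [ 566.97631378 -262.44382766  114.20480875]
```

```bash
python3 -m crank '[[[0,0,-0.057,0.034,-0.022,0.0133,110],[0,0,-0.057,0.034,-0.022,0.0133,110],[0,0,-0.057,0.034,-0.022,0.0133,110],[0,0,-0.057,0.034,-0.022,0.0133,110],[0,0,-0.057,0.034,-0.022,0.0133,110],[0,0,-0.057,0.034,-0.022,0.0133,110]]]'
python3 -m crank '[[[0,0,-0.057,0.0175,-0.044,0,110],[0,0,-0.057,0.0175,-0.044,0,110],[0,0,-0.057,0.0175,-0.044,0,110],[0,0,-0.057,0.0175,-0.044,0,110],[0,0,-0.057,0.0175,-0.044,0,110],[0,0,-0.057,0.0175,-0.044,0,110],[0,0,-0.057,0.0175,-0.044,0,110],[0,0,-0.057,0.0175,-0.044,0,110]]]'
python3 -m crank '[[[0,0,-0.057,0.003,-0.036,-0.0075,110],[0,0,-0.057,0.003,-0.036,-0.0075,110],[0,0,-0.057,0.003,-0.036,-0.0075,110],[0,0,-0.057,0.003,-0.036,-0.0075,110],[0,0,-0.057,0.003,-0.036,-0.0075,110],[0,0,-0.057,0.003,-0.036,-0.0075,110],[0,0,-0.057,0.003,-0.036,-0.0075,110],[0,0,-0.057,0.003,-0.036,-0.0075,110]]]'
python3 -m crank '[[[0.01,-0.131,0,0,0,0,110],[0.01,-0.131,0,0,0,0,110],[0.01,-0.131,0,0,0,0,110],[0.01,-0.131,0,0,0,0,110],[0,0,0,0,0,0,110]]]'
python3 - <<'E'
from h import *
s=r.state();print(s["q"].round(3),s["clock"])
M=R.from_rotvec(s["tcp_rot"]).as_matrix();print(M.round(3))
im,d=r.snapshot("scene");np.savez("s1.npz",im=im,d=d)
save("pics/s1.png",cv2.resize(im[90:270,150:390],(800,600),interpolation=cv2.INTER_CUBIC))
E
```

```text
clock: 1.5
eef_pos: [0.3512, 0.4489, 0.3118]
tcp_rot: [0.913, 3.006, 0.001]
force: [0.5, 0.1, -0.3]
opening: 0.571
grasp_force: 0.0
clock: 2.3
eef_pos: [0.4904, 0.0961, 0.3114]
tcp_rot: [1.569, 2.721, 0.001]
force: [0.3, 0.6, 0.1]
opening: 0.566
grasp_force: 0.0
clock: 3.1
eef_pos: [0.5139, -0.1916, 0.2509]
tcp_rot: [2.144, 2.296, 0.0]
force: [0.8, 0.2, 0.0]
opening: 0.568
grasp_force: 0.0
clock: 3.6
eef_pos: [0.5114, -0.1889, 0.2479]
tcp_rot: [1.867, 1.999, 0.543]
force: [-0.7, 0.1, 0.1]
opening: 0.568
grasp_force: 0.0
[-0.829 -0.646 -0.592  1.282  0.407  0.745] 3.6
[[-0.069  0.863  0.501]
 [ 0.998  0.058  0.039]
 [ 0.005  0.502 -0.865]]
```

View pics/s1.png

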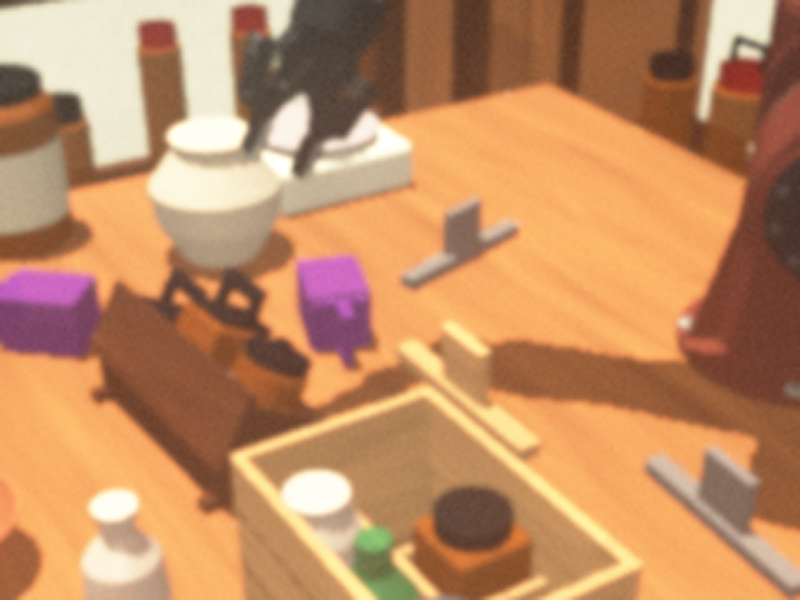

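The view shows the open fingers above and behind the rack, with tips at about crop (250,150) and (303,172). They are clear of everything. I'll compare the projected TCP with the seen tips to anchor the cameras.

```bash
python3 - <<'E'
from h import *
s=r.state();M=R.from_rotvec(s["tcp_rot"]).as_matrix();p=s["eef_pos"];print(p,s["tcp_rot"].round(3))
for n in("scene","top"):
    K,o,C=cal(n)
    pr=lambda X:(lambda c:(K[0,0]*c[0]/-c[2]+K[0,2],K[1,1]*-c[1]/-c[2]+K[1,2]))((X-o)@C)
    im,d=r.snapshot(n); P=cloud(n,np.median([np.where(r.snapshot(n)[1]>0,r.snapshot(n)[1],np.nan) for _ in range(4)],0)); 
    q=(P-p)@M*1000  # tool coords
    m=(np.abs(q[...,0])<25)&(np.abs(q[...,1])<60)&(q[...,2]>-60)&(q[...,2]<25)
    Q=q[m]; print(n,m.sum(),"tcp px",np.round(pr(p),1))
    for sg in(1,-1):
        f=Q[Q[:,1]*sg>8]; 
        if len(f)>5: print(sg,len(f),"x",np.percentile(f[:,0],[3,50,97]).round(1),"y",np.percentile(f[:,1],[3,50,97]).round(1),"z",np.percentile(f[:,2],[50,97,100]).round(1))
        t=f[f[:,2]>-30]
        if len(t)>5: print("  tip",len(t),"x",np.percentile(t[:,0],[3,50,97]).round(1),"y",np.percentile(t[:,1],[3,50,97]).round(1))
E
```

```text
[ 0.5124667  -0.1900333   0.25009226] [1.867 1.999 0.539]
scene 328 tcp px [230.1 139.8]
1 168 x [-7.   8.6 14.7] y [26.6 37.1 57.8] z [-39.   -6.1  -2.9]
  tip 62 x [-6.1  7.8 13.4] y [27.3 33.  39.7]
-1 160 x [-9.4  7.7 14.3] y [-48.8 -24.8 -21.8] z [-38.2  -6.1  -3.7]
  tip 59 x [-9.   7.3 13.5] y [-35.4 -23.4 -22. ]
top 54 tcp px [340.2 199.8]
1 38 x [-8.   7.5 12.1] y [28.8 35.8 57. ] z [-51.2 -11.2  -4.5]
  tip 10 x [ 5.6  7.3 10. ] y [28.4 31.7 38.2]
-1 16 x [1.8 7.8 9.7] y [-30.1 -23.4 -22.6] z [-15.9  -4.5  -2. ]
  tip 14 x [1.7 7.4 9.7] y [-30.2 -23.4 -22.6]
```

```bash
python3 -m crank '[[[0,0,0,0,0,-0.019,110],[0,0,0,0,0,-0.019,110],[0,0,0,0,0,-0.019,110],[0,0,0,0.01,0.001,-0.0173,110],[0,0,0,0.01,0.001,-0.0173,110],[0,0,0,0.005,0.0005,-0.0087,110],[0,0,0,0.005,0.0005,-0.0087,110]]]'
python3 -m crank '[[[0,0,0,0.005,0,-0.0087,110],[0,0,0,0.005,0,-0.0087,110],[0,0,0,0,0,0,110]]]'
python3 -m crank '[[[0,0,0,0,0,0,180],[0,0,0,0,0,0,220],[0,0,0,0,0,0,255],[0,0,0,0,0,0,255],[0,0,0,0,0,0,255],[0,0,0,0,0,0,255]]]'
```

```text
clock: 5.25
eef_pos: [0.5442, -0.1869, 0.1418]
tcp_rot: [1.864, 2.001, 0.541]
force: [0.7, 0.1, 0.0]
opening: 0.562
grasp_force: 0.0
clock: 5.55
eef_pos: [0.5539, -0.1866, 0.1234]
tcp_rot: [1.865, 2.002, 0.541]
force: [-0.3, -0.2, -0.9]
opening: 0.568
grasp_force: 0.0
clock: 6.15
eef_pos: [0.5538, -0.1873, 0.1252]
tcp_rot: [1.864, 2.001, 0.54]
force: [-5.8, -0.3, 3.3]
opening: 0.125
grasp_force: 59.0
```

```bash
python3 -m crank '[[[0,0,0,-0.0025,-0.0002,0.0043,255],[0,0,0,-0.005,-0.0004,0.0087,255],[0,0,0,-0.0075,-0.0006,0.013,255],[0,0,0,-0.0075,-0.0006,0.013,255],[0,0,0,-0.0075,-0.0006,0.013,255],[0,0,0,-0.0075,-0.0006,0.013,255],[0,0,0,-0.0075,-0.0006,0.013,255]]]'
python3 -m crank '[[[0,0,0,-0.008,0,0.014,255],[0,0,0,-0.008,0,0.014,255],[0,0,0,0,0,0.03,255],[0,0,0,0,0,0.03,255],[0,0,0,0,0,0.03,255],[0,0,0,0,0,0.02,255],[0,0,0,0,0,0,255]]]'
```

```text
clock: 6.85
eef_pos: [0.508, -0.1905, 0.2034]
tcp_rot: [1.865, 2.001, 0.54]
force: [0.1, -0.1, -3.3]
opening: 0.131
grasp_force: 58.9
clock: 7.55
eef_pos: [0.4931, -0.1911, 0.3442]
tcp_rot: [1.86, 1.999, 0.539]
force: [-0.1, -0.3, -4.2]
opening: 0.128
grasp_force: 59.0
```

```bash
python3 -m crank '[[[-0.0098,0.1305,0,0.0063,0.037,0,255],[-0.0098,0.1305,0,0.0063,0.037,0,255],[-0.0098,0.1305,0,0.0063,0.037,0,255],[-0.0098,0.1305,0,0.0063,0.037,0,255],[0,0,-0.016,0.0063,0.037,-0.0055,255],[0,0,-0.016,0.0063,0.037,-0.0055,255],[0,0,-0.016,0.0063,0.037,-0.0055,255],[0,0,-0.016,0.0063,0.037,-0.0055,255]]]'
python3 -m crank '[[[0,0,0,0,0,-0.01,255],[0,0,0,0,0,-0.01,255],[0,0,0,0,0,0,255]]]'
python3 - <<'E'
from h import *
s=r.state();M=R.from_rotvec(s["tcp_rot"]).as_matrix();print(s["eef_pos"],s["q"].round(2));print(M.round(3))
ims={}
for n in("scene","top"):
    I=[];L=[]
    for k in range(4):
        im,d=r.snapshot(n);I.append(im.astype(float));L.append(np.where(d>0,d,np.nan))
    ims[n]=np.mean(I,0).astype(np.uint8),np.nan_to_num(np.nanmedian(L,0))
    P=cloud(n,ims[n][1]);im=ims[n][0].astype(int)
    q=P-s["eef_pos"]
    m=(np.abs(q[...,0])<.06)&(np.abs(q[...,1])<.06)&(q[...,2]>-.135)&(q[...,2]<-.02)
    Q=q[m]*1000; print(n,m.sum(),[np.percentile(Q[:,i],[1,3,50,97,99]).round(1) for i in range(3)])
np.savez("s2.npz",si=ims["scene"][0],sd=ims["scene"][1],ti=ims["top"][0],td=ims["top"][1])
save("pics/s2.png",cv2.resize(ims["scene"][0][90:330,170:390][:,:],(733,600)[:2] if 0 else (550,600),interpolation=cv2.INTER_CUBIC))
E
```

```text
clock: 8.35
eef_pos: [0.5424, 0.1043, 0.3172]
tcp_rot: [2.211, 2.224, 0.013]
force: [0.6, -0.0, -3.9]
opening: 0.127
grasp_force: 59.1
clock: 8.65
eef_pos: [0.5419, 0.102, 0.2964]
tcp_rot: [2.211, 2.225, 0.011]
force: [-0.1, -0.6, -3.9]
opening: 0.129
grasp_force: 59.0
[0.54190192 0.10196947 0.29637977] [-0.05 -0.03  0.08  1.67  0.    1.51]
[[-0.006  1.     0.008]
 [ 1.     0.006  0.002]
 [ 0.002  0.008 -1.   ]]
scene 1081 [array([-31.1, -28.1,  20. ,  34.7,  34.9]), array([-28. , -24.1,  31.6,  33.5,  33.8]), array([-101.4,  -99.2,  -59. ,  -22. ,  -20.6])]
top 27 [array([-32.2, -32.1, -14.4,  24.9,  26.4]), array([-38.6, -38.6, -38.3, -25.8, -24.7]), array([-91.2, -83.6, -32.2, -20.9, -20.9])]
```

View pics/s2.png

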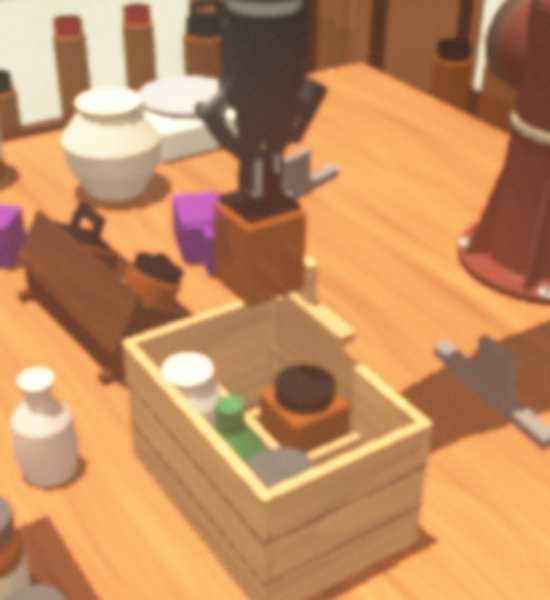

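```bash
cat > face.py <<'E'
from h import *
def face(P,box,ax,approx,tol=.006):
    (x0,x1,y0,y1,z0,z1)=box
    m=(P[...,0]>x0)&(P[...,0]<x1)&(P[...,1]>y0)&(P[...,1]<y1)&(P[...,2]>z0)&(P[...,2]<z1)
    Q=P[m]; o=1-ax; v=approx
    for _ in range(6):
        g=np.abs(Q[:,ax]-v)<tol
        if g.sum()<6: return None
        v=np.median(Q[g,ax])
    p=np.polyfit(Q[g,o],Q[g,ax],1)
    return int(g.sum()),round(1000*v,2),round(p[0],4),round(1000*np.median(Q[g,o]),1)
E
python3 - <<'E'
from face import *
A=np.load("avg.npz");B=np.load("s2.npz")
Ps=cloud("scene",A["sd"]);P2=cloud("scene",B["sd"])
print("crate +x",face(Ps,(.6,.72,.08,.30,.02,.135),0,.675)); print("crate +y",face(Ps,(.52,.65,.25,.36,.02,.135),1,.320))
print("crate +x b",face(P2,(.6,.72,.08,.30,.02,.135),0,.675)); print("crate +y b",face(P2,(.52,.65,.25,.36,.02,.135),1,.320))
print("inner -y",face(Ps,(.52,.65,.03,.11,.09,.138),1,.07)); print("inner -x",face(Ps,(.47,.54,.09,.28,.09,.138),0,.506))
print("jar +x",face(P2,(.55,.6,.075,.13,.2,.26),0,.576)); print("jar +y",face(P2,(.515,.57,.11,.16,.2,.26),1,.136))
E
```

```text
crate +x (1578, np.float64(675.0), np.float64(-0.0056), np.float64(203.9))
crate +y (1692, np.float64(318.53), np.float64(0.0056), np.float64(588.2))
crate +x b (1574, np.float64(675.01), np.float64(-0.0056), np.float64(203.9))
crate +y b (1694, np.float64(318.53), np.float64(0.0061), np.float64(588.2))
inner -y (534, np.float64(65.54), np.float64(0.0039), np.float64(575.3))
inner -x (608, np.float64(505.98), np.float64(-0.0058), np.float64(203.1))
jar +x (255, np.float64(575.94), np.float64(-0.007), np.float64(103.2))
jar +y (411, np.float64(134.38), np.float64(0.0088), np.float64(542.5))
```

```bash
python3 -m crank '[[[-0.002,0.008,0,0.003,0.003,0,255],[0,0,0,0,0,-0.02,255],[0,0,0,0,0,-0.02,255],[0,0,0,0,0,-0.02,255],[0,0,0,0,0,-0.02,255],[0,0,0,0,0,-0.01,255],[0,0,0,0,0,0,255]]]'
python3 -c "
from h import *
s=r.state();print(s['eef_pos'].round(4),s['force'].round(1),s['wrist_torque'].round(2));print(R.from_rotvec(s['tcp_rot']).as_matrix().round(3))"
```

```text
clock: 9.75
eef_pos: [0.5453, 0.1058, 0.2074]
tcp_rot: [2.213, 2.228, 0.001]
force: [-0.1, 0.0, -4.5]
opening: 0.128
grasp_force: 59.0
[0.5453 0.1058 0.2074] [-0.1  0.  -4.5] [0.03 0.01 0.  ]
[[-0.007  1.     0.001]
 [ 1.     0.007 -0.   ]
 [-0.     0.001 -1.   ]]
```

```bash
python3 -m crank '[[[0,0,0,-0.0007,-0.0008,-0.01,255],[0,0,0,0,0,-0.015,255],[0,0,0,0,0,-0.015,255],[0,0,0,0,0,-0.015,255],[0,0,0,0,0,-0.015,255],[0,0,0,0,0,-0.008,255],[0,0,0,0,0,-0.005,255],[0,0,0,0,0,0,255]]]'
python3 -m crank '[[[0,0,0,0,0,-0.002,255],[0,0,0,0,0,-0.002,255],[0,0,0,0,0,-0.001,255],[0,0,0,0,0,0,255]]]'
```

```text
clock: 10.55
eef_pos: [0.5449, 0.1048, 0.1252]
tcp_rot: [2.213, 2.227, 0.003]
force: [-0.4, -0.3, -3.8]
opening: 0.124
grasp_force: 59.0
clock: 10.95
eef_pos: [0.5454, 0.1048, 0.1209]
tcp_rot: [2.212, 2.227, 0.004]
force: [-0.3, 0.2, -3.2]
opening: 0.13
grasp_force: 59.0
```

```bash
python3 -m crank '[[[0,0,0,0,0,-0.001,255],[0,0,0,0,0,-0.001,255],[0,0,0,0,0,-0.001,255],[0,0,0,0,0,0,255]]]'
python3 -m crank '[[[0,0,0,0,0,-0.001,255],[0,0,0,0,0,0,255]]]'
python3 -m crank '[[[0,0,0,0,0,-0.001,255],[0,0,0,0,0,0,255]]]'
```

```text
clock: 11.35
eef_pos: [0.5451, 0.1048, 0.1176]
tcp_rot: [2.212, 2.227, 0.004]
force: [0.8, -0.3, -4.3]
opening: 0.127
grasp_force: 59.0
clock: 11.55
eef_pos: [0.5456, 0.1049, 0.1174]
tcp_rot: [2.212, 2.226, 0.005]
force: [-0.3, 0.3, -0.9]
opening: 0.13
grasp_force: 59.6
clock: 11.75
eef_pos: [0.5458, 0.1052, 0.1173]
tcp_rot: [2.211, 2.226, 0.006]
force: [-2.4, 2.3, 7.1]
opening: 0.126
grasp_force: 60.7
```

```bash
python3 -m crank '[[[0,0,0,0,0,0,215],[0,0,0,0,0,0,200],[0,0,0,0,0,0,175],[0,0,0,0,0,0,165],[0,0,0,0,0,0,165]]]'
python3 -m crank '[[[0,0,0,0,0,0.01,165],[0,0,0,0,0,0.02,165],[0,0,0,0,0,0.04,165],[0,0,0,0,0,0.05,165],[0,0,0,0,-0.03,0.05,165],[0,0,0,0,-0.04,0.02,165]]]'
python3 - <<'E'
from face import *
s=r.state();print(s["eef_pos"],s["q"].round(2))
L=[]
for k in range(4):
    im,d=r.snapshot("scene");L.append(np.where(d>0,d,np.nan))
d=np.nan_to_num(np.nanmedian(L,0));P=cloud("scene",d)
m=(np.abs(P[...,0]-.544)<.04)&(np.abs(P[...,1]-.103)<.04)&(P[...,2]>.10)&(P[...,2]<.17)
Q=P[m]*1000;b=Q[Q[:,2]>128];print(len(Q),len(b),b.mean(0).round(1),np.percentile(b,[2,98],axis=0).round(1))
save("pics/s3.png",cv2.resize(im[120:330,170:390],(628,600),interpolation=cv2.INTER_CUBIC))
E
```

```text
clock: 12.25
eef_pos: [0.5452, 0.1048, 0.1157]
tcp_rot: [2.212, 2.227, 0.004]
force: [0.1, 0.1, 0.4]
opening: 0.356
grasp_force: 0.0
clock: 12.85
eef_pos: [0.5461, 0.0397, 0.3042]
tcp_rot: [2.205, 2.227, 0.01]
force: [1.6, -0.7, -0.5]
opening: 0.353
grasp_force: 0.0
[0.54606051 0.03970158 0.30419056] [-0.17 -0.04  0.08  1.68  0.    1.39]
995 396 [534.8  90.1 138.4] [[505.2  64.  128.9]
 [580.1 138.4 147.3]]
```

View pics/s3.png

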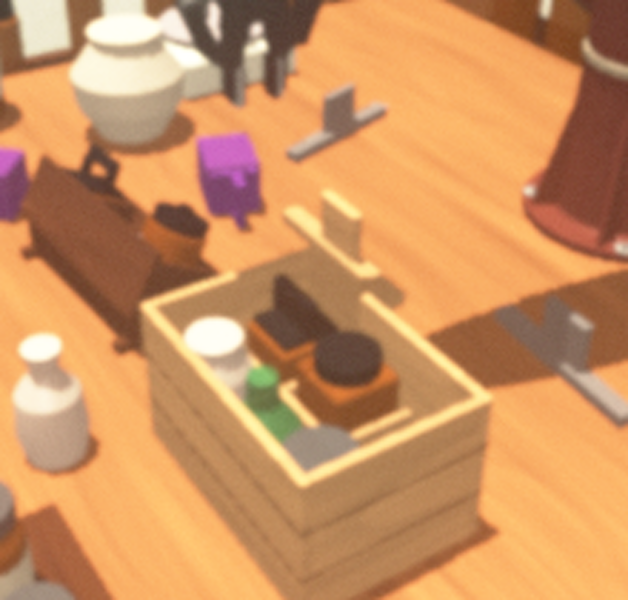

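The tall jar stands in the near-right cell at (290,310), with its bar below the rim. The short jar's loop is in the rack at (98,165), so that one is next.

```bash
python3 -m crank '[[[0,0,0.0085,-0.001,-0.0385,0,145],[0,0,0.0085,-0.001,-0.0385,0,145],[0,0,0.0085,-0.001,-0.0385,0,145],[0,0,0.0085,-0.001,-0.0385,0,145],[0,0,0.0085,-0.001,-0.0385,0,145],[0,0,0.0085,-0.001,-0.0385,0,145],[0,0,0.0085,-0.001,-0.0385,0,145],[0,0,0.0085,-0.001,-0.0385,0,145]]]'
python3 -m crank '[[[0.01,-0.131,0,0,0,-0.01,145],[0.01,-0.131,0,0,0,-0.02,145],[0.01,-0.131,0,0,0,-0.02,145],[0.01,-0.131,0,0,0,-0.02,145],[0,0,0,0,0,-0.03,145],[0,0,0,0,0,-0.02,145],[0,0,0,0,0,-0.01,145],[0,0,0,0,0,0,145]]]'
python3 - <<'E'
from h import *
s=r.state();M=R.from_rotvec(s["tcp_rot"]).as_matrix();print(s["eef_pos"].round(4));print(M.round(3))
L=[]
for k in range(4):
    im,d=r.snapshot("scene");L.append(np.where(d>0,d,np.nan))
d=np.nan_to_num(np.nanmedian(L,0));P=cloud("scene",d)
t=((P-s["eef_pos"])@M*1000)
m=(np.abs(t[...,0])<36)&(np.abs(t[...,1])<20)&(t[...,2]>45)&(t[...,2]<75)
Q=t[m];print("bar in tool",len(Q),np.percentile(Q,[3,50,97],axis=0).round(1))
E
```

```text
clock: 13.85
eef_pos: [0.5372, -0.2691, 0.2977]
tcp_rot: [2.135, 2.304, 0.004]
force: [0.8, -0.6, -0.4]
opening: 0.431
grasp_force: 0.0
clock: 14.65
eef_pos: [0.537, -0.2674, 0.1679]
tcp_rot: [1.864, 2.008, 0.539]
force: [-0.1, 0.1, 0.2]
opening: 0.43
grasp_force: 0.0
[ 0.537  -0.2674  0.1679]
[[-0.075  0.865  0.496]
 [ 0.997  0.064  0.041]
 [ 0.004  0.498 -0.867]]
bar in tool 76 [[-33.5  -7.5  58.9]
 [  2.7   1.8  65.5]
 [ 23.1   3.6  74.3]]
```

```bash
python3 -m crank '[[[0,0,0,0.009,0.0008,-0.0173,145],[0,0,0,0.01,0.0008,-0.0173,145],[0,0,0,0.005,0.0004,-0.0087,145],[0,0,0,0.005,0.0004,-0.0087,145],[0,0,0,0.005,0.0004,-0.0087,145],[0,0,0,0,0,0,145]]]'
python3 -m crank '[[[0,0,0,0.0035,0.0003,-0.006,145],[0,0,0,0.0025,0.0002,-0.0043,145],[0,0,0,0.0015,0,-0.0026,145],[0,0,0,0,0,0,145]]]'
python3 -m crank '[[[0,0,0,0,0,0,180],[0,0,0,0,0,0,220],[0,0,0,0,0,0,255],[0,0,0,0,0,0,255],[0,0,0,0,0,0,255],[0,0,0,0,0,0,255]]]'
```

```text
clock: 15.45
eef_pos: [0.5713, -0.2657, 0.108]
tcp_rot: [1.863, 2.007, 0.538]
force: [0.4, 1.1, 0.8]
opening: 0.433
grasp_force: 0.0
clock: 15.85
eef_pos: [0.5787, -0.2654, 0.0957]
tcp_rot: [1.862, 2.006, 0.537]
force: [-0.8, 0.2, 0.7]
opening: 0.43
grasp_force: 0.0
clock: 16.45
eef_pos: [0.5786, -0.2656, 0.0961]
tcp_rot: [1.862, 2.006, 0.537]
force: [-2.0, 0.3, 0.5]
opening: 0.128
grasp_force: 61.8
```

```bash
python3 -m crank '[[[0,0,0,-0.0025,-0.0002,0.0043,255],[0,0,0,-0.005,-0.0004,0.0087,255],[0,0,0,-0.0075,-0.0006,0.013,255],[0,0,0,-0.0075,-0.0006,0.013,255],[0,0,0,-0.0075,-0.0006,0.013,255],[0,0,0,-0.0075,-0.0006,0.013,255],[0,0,0,-0.0075,-0.0006,0.013,255]]]'
python3 -m crank '[[[0,0,0,-0.008,0,0.014,255],[0,0,0,-0.008,0,0.014,255],[0,0,0,0,0,0.03,255],[0,0,0,0,0,0.03,255],[0,0,0,0,0,0.03,255],[0,0,0,0,0,0,255]]]'
```

```text
clock: 17.15
eef_pos: [0.5333, -0.2693, 0.1756]
tcp_rot: [1.861, 2.005, 0.537]
force: [0.3, 0.1, -2.6]
opening: 0.126
grasp_force: 61.1
clock: 17.75
eef_pos: [0.5186, -0.2704, 0.2982]
tcp_rot: [1.855, 2.002, 0.535]
force: [-1.1, -0.5, -2.0]
opening: 0.131
grasp_force: 61.2
```

```bash
python3 -m crank '[[[-0.0098,0.1305,0,0.0016,0.034,0,255],[-0.0098,0.1305,0,0.0016,0.034,0,255],[-0.0098,0.1305,0,0.0016,0.034,0,255],[-0.0098,0.1305,0,0.0016,0.034,0,255],[0,0,-0.0085,0.0016,0.034,0,255],[0,0,-0.0085,0.0016,0.034,0,255],[0,0,-0.0085,0.0016,0.034,0,255],[0,0,-0.0085,0.0016,0.034,0,255]]]'
python3 -m crank '[[[0,0,-0.0085,0.0016,0.034,0,255],[0,0,-0.0085,0.0016,0.034,0,255],[0,0,-0.0085,0.0016,0.034,0,255],[0,0,-0.0085,0.0016,0.034,0,255],[0,0,0,0.0016,0.034,0,255],[0,0,0,0.0016,0.034,0,255],[0,0,0,0.0016,0.034,-0.01,255],[0,0,0,0.0016,0.03,-0.01,255]]]'
python3 -m crank '[[[0,0,0,0,0,-0.005,255],[0,0,0,0,0,0,255]]]'
cat > m.py <<'E'
from face import *
s=r.state();M=R.from_rotvec(s["tcp_rot"]).as_matrix();print(s["eef_pos"].round(4),s["q"].round(2));print(M.round(3))
L=[]
for k in range(4):
    im,d=r.snapshot("scene");L.append(np.where(d>0,d,np.nan))
P=cloud("scene",np.nan_to_num(np.nanmedian(L,0)));x,y,z=s["eef_pos"]
print("jar +x",face(P,(x,x+.06,y-.028,y+.028,z-.06,z-.02),0,x+.034)); print("jar +y",face(P,(x-.028,x+.028,y,y+.06,z-.06,z-.02),1,y+.034))
E
python3 m.py
```

```text
clock: 18.55
eef_pos: [0.5303, 0.0043, 0.2916]
tcp_rot: [-2.175, -2.264, 0.0]
force: [1.4, 0.1, -2.6]
opening: 0.131
grasp_force: 61.2
clock: 19.35
eef_pos: [0.5431, 0.2725, 0.2718]
tcp_rot: [-2.213, -2.228, -0.001]
force: [0.4, -1.1, -2.2]
opening: 0.128
grasp_force: 61.2
clock: 19.55
eef_pos: [0.5426, 0.271, 0.2657]
tcp_rot: [-2.211, -2.228, 0.003]
force: [0.1, -0.3, -3.0]
opening: 0.125
grasp_force: 61.1
[0.5426 0.271  0.2657] [0.25 0.14 0.2  1.63 0.   1.81]
[[-0.007  1.    -0.003]
 [ 1.     0.007  0.   ]
 [ 0.    -0.003 -1.   ]]
jar +x (285, np.float64(575.11), np.float64(-0.0429), np.float64(275.8))
jar +y (320, np.float64(298.1), np.float64(0.0057), np.float64(543.3))
```

```bash
python3 - <<'E'
from face import *
L=[]
for k in range(6):
    im,d=r.snapshot("scene");L.append(np.where(d>0,d,np.nan))
P=cloud("scene",np.nan_to_num(np.nanmedian(L,0)))
for z0,z1 in((.2,.225),(.225,.25),(.2,.25)):
    print("jar +x",face(P,(.55,.6,.238,.29,z0,z1),0,.576,.005),"jar +y",face(P,(.515,.57,.28,.32,z0,z1),1,.298,.005))
m=(P[...,0]>.5)&(P[...,0]<.6)&(P[...,1]>.21)&(P[...,1]<.32)&(P[...,2]>.2)&(P[...,2]<.25);Q=P[m]*1000
print(np.percentile(Q,[1,99],axis=0).round(1))
m=(P[...,0]>.5)&(P[...,0]<.6)&(P[...,1]>.21)&(P[...,1]<.32)&(P[...,2]>.16)&(P[...,2]<.27);Q=P[m]*1000;print("z min jar",np.percentile(Q[:,2],[1,3]))
save("pics/s4.png",cv2.resize(im[120:300,220:420],(667,600),interpolation=cv2.INTER_CUBIC))
E
```

```text
jar +x (135, np.float64(575.74), np.float64(-0.0048), np.float64(264.7)) jar +y (180, np.float64(297.93), np.float64(0.0051), np.float64(543.6))
jar +x (176, np.float64(575.8), np.float64(-0.0011), np.float64(265.6)) jar +y (225, np.float64(297.79), np.float64(0.0031), np.float64(542.4))
jar +x (311, np.float64(575.77), np.float64(-0.0033), np.float64(264.8)) jar +y (405, np.float64(297.88), np.float64(0.0044), np.float64(543.1))
[[511.8 233.4 201.4]
 [576.5 298.8 249.7]]
z min jar [199.73036973 202.37556631]
```

View pics/s4.png

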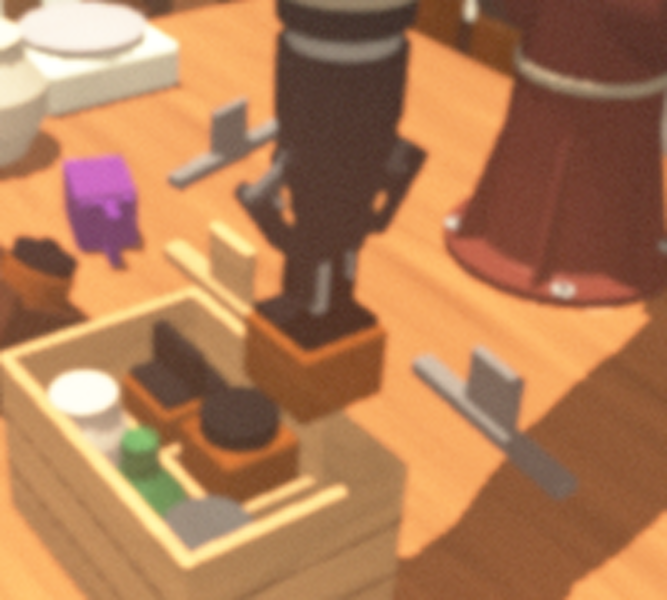

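```bash
python3 -m crank '[[[0,0,0,0.0017,0.0074,-0.01,255],[0,0,0,0,0,-0.02,255],[0,0,0,0,0,-0.02,255],[0,0,0,0,0,-0.02,255],[0,0,0,0,0,-0.01,255],[0,0,0,0,0,0,255]]]'
python3 -c "
from h import *
s=r.state();print(s['eef_pos'].round(4),s['force'].round(1),s['wrist_torque'].round(2));print(R.from_rotvec(s['tcp_rot']).as_matrix().round(3))"
```

```text
clock: 20.65
eef_pos: [0.5441, 0.2782, 0.185]
tcp_rot: [-2.213, -2.227, 0.005]
force: [0.9, -0.6, -2.5]
opening: 0.131
grasp_force: 61.0
[0.5441 0.2782 0.185 ] [ 0.9 -0.6 -2.5] [ 0.02  0.   -0.02]
[[-0.006  1.    -0.004]
 [ 1.     0.006 -0.   ]
 [-0.    -0.004 -1.   ]]
```

```bash
python3 -m crank '[[[0,-0.004,0,0,0,-0.01,255],[0,0,0,0,0,-0.012,255],[0,0,0,0,0,-0.012,255],[0,0,0,0,0,-0.012,255],[0,0,0,0,0,-0.012,255],[0,0,0,0,0,-0.006,255],[0,0,0,0,0,-0.002,255],[0,0,0,0,0,0,255]]]'
python3 -m crank '[[[0,0,0,0,0,-0.001,255],[0,0,0,0,0,-0.001,255],[0,0,0,0,0,0,255]]]'
python3 -m crank '[[[0,0,0,0,0,-0.001,255],[0,0,0,0,0,0,255]]]'
```

```text
clock: 21.45
eef_pos: [0.545, 0.2782, 0.121]
tcp_rot: [2.213, 2.227, 0.004]
force: [-0.1, -0.1, -1.9]
opening: 0.125
grasp_force: 61.1
clock: 21.75
eef_pos: [0.5453, 0.2783, 0.1194]
tcp_rot: [2.213, 2.227, 0.005]
force: [-0.2, 0.2, -1.7]
opening: 0.127
grasp_force: 61.1
clock: 21.95
eef_pos: [0.5451, 0.2782, 0.1181]
tcp_rot: [2.213, 2.227, 0.004]
force: [0.0, -0.4, -1.9]
opening: 0.129
grasp_force: 61.1
```

```bash
python3 -m crank '[[[0,0,0,-0.0005,0,-0.001,255],[0,0,0,0,0,-0.001,255],[0,0,0,0,0,0,255]]]'
python3 -m crank '[[[0,0,0,0,0,-0.001,255],[0,0,0,0,0,0,255]]]'
python3 -m crank '[[[0,0,0,0,0,-0.001,255],[0,0,0,0,0,0,255]]]'
```

```text
clock: 22.25
eef_pos: [0.5446, 0.2782, 0.1162]
tcp_rot: [2.213, 2.227, 0.004]
force: [-0.5, 0.7, -0.9]
opening: 0.124
grasp_force: 61.3
clock: 22.45
eef_pos: [0.5447, 0.2784, 0.1162]
tcp_rot: [2.213, 2.227, 0.005]
force: [-2.8, -0.2, 6.0]
opening: 0.129
grasp_force: 62.3
clock: 22.65
eef_pos: [0.5448, 0.2784, 0.1162]
tcp_rot: [2.212, 2.227, 0.006]
force: [-6.0, -1.0, 11.6]
opening: 0.123
grasp_force: 63.2
```

```bash
python3 -m crank '[[[0,0,0,0,0,0.0015,255],[0,0,0,0,0,0,215],[0,0,0,0,0,0,200],[0,0,0,0,0,0,175],[0,0,0,0,0,0,165],[0,0,0,0,0,0,165]]]'
python3 -m crank '[[[0,0,0,0,0,0.01,165],[0,0,0,0,0,0.02,165],[0,0,0,0,0,0.04,165],[0,0,0,0,0,0.04,165],[0,0,0,-0.015,-0.04,0.02,150],[0,0,0,-0.015,-0.045,0,150],[0,0,0,-0.015,-0.045,0,150],[0,0,0,-0.015,-0.045,0,150]]]'
python3 -m crank '[[[0,0,0,-0.015,-0.045,0,150],[0,0,0,-0.015,-0.045,0,150],[0,0,0,-0.015,-0.015,0,150],[0,0,0,-0.015,0,0,150],[0,0,0,0,0,0,150]]]'
python3 - <<'E'
from h import *
s=r.state();M=R.from_rotvec(s["tcp_rot"]).as_matrix();print(s["eef_pos"].round(4),s["q"].round(2));print(M.round(3))
c=np.array([.586,.1875]);th=.0057;Rm=np.array([[np.cos(th),-np.sin(th)],[np.sin(th),np.cos(th)]])
for n in("scene","top"):
    L=[]
    for k in range(6):
        im,d=r.snapshot(n);L.append(np.where(d>0,d,np.nan))
    P=cloud(n,np.nan_to_num(np.nanmedian(L,0)));cc=c if n=="scene" else c+[-.001,-.003]
    q=np.concatenate([(P[...,:2]-cc)@Rm,P[...,2:]],-1)*1000
    for nm,yc in(("tall",-84),("short",84)):
        for lo,hi,h in((124,160,34),(105,120,36)):
            m=(np.abs(q[...,0]+42)<h)&(np.abs(q[...,1]-yc)<h)&(q[...,2]>lo)&(q[...,2]<hi);Q=q[m]
            if len(Q)>4: print(n,nm,lo,len(Q),np.percentile(Q,[3,50,97],axis=0).round(1).tolist())
    if n=="scene":
        t=P
        for nm,lo,hi in(("bar",.076,.096),("fin",.10,.148)):
            m=(t[...,2]>lo)&(t[...,2]<hi)&(t[...,0]>.38)&(t[...,0]<.47)&(t[...,1]>-.12)&(t[...,1]<.12);Q=t[m][:,:2]*1000
            print(nm,len(Q),cv2.minAreaRect(Q.astype(np.float32)))
    if n=="top": save("pics/t5.png",cv2.resize(im[140:260,160:360],(800,480),interpolation=cv2.INTER_CUBIC))
E
```

```text
clock: 23.25
eef_pos: [0.5446, 0.2782, 0.1156]
tcp_rot: [2.213, 2.227, 0.004]
force: [0.1, 0.1, -0.0]
opening: 0.353
grasp_force: 0.0
clock: 24.05
eef_pos: [0.484, 0.1019, 0.2467]
tcp_rot: [2.212, 2.227, 0.006]
force: [1.1, -1.7, 0.4]
opening: 0.41
grasp_force: 0.0
clock: 24.55
eef_pos: [0.4238, -0.0023, 0.2468]
tcp_rot: [2.214, 2.224, 0.005]
force: [0.8, 0.1, -0.1]
opening: 0.411
grasp_force: 0.0
[ 0.4238 -0.0023  0.2468] [-0.32 -0.44 -0.36  1.64  0.    1.25]
[[-0.004  1.     0.005]
 [ 1.     0.004  0.   ]
 [ 0.     0.005 -1.   ]]
scene tall 124 137 [[-46.0, -109.8, 125.6], [-37.2, -77.3, 138.4], [-35.4, -53.1, 141.4]]
scene tall 105 243 [[-66.9, -109.2, 105.5], [-34.6, -77.6, 106.9], [-13.2, -53.5, 117.5]]
scene short 124 163 [[-47.0, 57.7, 125.8], [-37.5, 84.6, 139.0], [-36.1, 113.4, 140.6]]
scene short 105 148 [[-49.4, 58.4, 105.2], [-33.4, 71.1, 106.1], [-15.0, 86.2, 115.6]]
bar 343 ((423.00140380859375, -1.2143020629882812), (22.68902015686035, 198.3865966796875), 0.29134106636047363)
fin 203 ((423.5140075683594, -0.04746818542480469), (57.65160369873047, 12.427040100097656), 88.9295425415039)
top tall 124 71 [[-45.6, -111.6, 127.6], [-40.4, -85.0, 140.7], [-34.1, -55.5, 142.8]]
top tall 105 207 [[-67.8, -110.3, 105.4], [-47.0, -83.1, 106.9], [-13.6, -56.0, 109.3]]
top short 124 76 [[-46.4, 55.7, 130.7], [-40.9, 83.5, 139.7], [-35.1, 113.0, 141.9]]
top short 105 171 [[-66.9, 56.4, 105.1], [-46.4, 85.9, 106.2], [-12.6, 111.1, 110.4]]
```

View pics/t5.png

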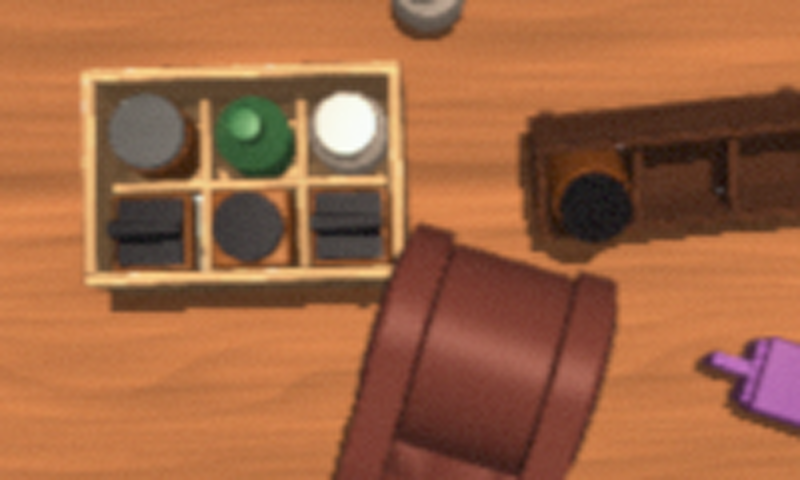

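Both jars are upright in their cells: the short one at (150,230) and the tall one at (347,222). Their bar tops read about 142 mm, against a 148 mm rim. Now the batten.

```bash
python3 -m crank '[[[0,0.005,0,0,0.001,-0.04,150],[0,0,0,0,0,-0.04,150],[0,0,0,0,0,-0.03,150],[0,0,0,0,0,-0.02,150],[0,0,0,0,0,-0.012,150],[0,0,0,0,0,-0.008,150],[0,0,0,0,0,0,150]]]'
python3 -m crank '[[[0,0,0,0,0,0,190],[0,0,0,0,0,0,225],[0,0,0,0,0,0,255],[0,0,0,0,0,0,255],[0,0,0,0,0,0,255],[0,0,0,0,0,0,255]]]'
python3 -m crank '[[[0,0,0,0,0,0.005,255],[0,0,0,0,0,0.02,255],[0,0,0,0,0,0.04,255],[0,0,0,0,0,0.04,255],[0,0,0,0,0,0.04,255],[0,0,0,0,0,0.03,255],[0,0,0,0,0,0,255]]]'
python3 -c "
from h import *
s=r.state();print(s['eef_pos'].round(4),s['q'].round(2));print(R.from_rotvec(s['tcp_rot']).as_matrix().round(3))"
```

```text
clock: 25.85
eef_pos: [0.4244, -0.0007, 0.0954]
tcp_rot: [-2.213, -2.227, 0.002]
force: [-0.6, 0.4, -0.4]
opening: 0.41
grasp_force: 0.0
clock: 26.45
eef_pos: [0.4252, -0.001, 0.0966]
tcp_rot: [-2.214, -2.228, 0.0]
force: [-0.5, 1.1, 6.4]
opening: 0.133
grasp_force: 59.1
clock: 27.15
eef_pos: [0.4259, -0.0013, 0.275]
tcp_rot: [2.212, 2.226, 0.003]
force: [0.2, -0.8, -1.6]
opening: 0.131
grasp_force: 58.7
[ 0.4259 -0.0013  0.275 ] [-0.31 -0.42 -0.3   1.69 -0.    1.25]
[[-0.006  1.     0.004]
 [ 1.     0.006 -0.001]
 [-0.001  0.004 -1.   ]]
```

```bash
python3 -m crank '[[[0,0.004,0.131,0.0134,0.0057,0,255],[0,0,0.131,0.0134,0.0057,0,255],[0,0,0.131,0.0134,0.0057,0,255],[0,0,0.131,0.0134,0.0057,0,255],[0,0,0.131,0.0134,0.0057,0,255],[0,0,0.131,0.0134,0.0057,0,255],[0,0,0.131,0.0134,0.0057,0,255],[0,0,0.131,0.0134,0.0057,0,255]]]'
python3 -m crank '[[[0,0,0.131,0.0134,0.0057,0,255],[0,0,0.131,0.0134,0.0057,0,255],[0,0,0.131,0.0134,0.0057,-0.02,255],[0,0,0.131,0.0134,0.0057,-0.03,255],[0,0,0,0,0,-0.02,255],[0,0,0,0,0,0,255]]]'
python3 - <<'E'
from h import *
s=r.state();M=R.from_rotvec(s["tcp_rot"]).as_matrix();print(s["eef_pos"].round(4),s["q"].round(2));print(M.round(3))
L=[]
for k in range(4):
    im,d=r.snapshot("scene");L.append(np.where(d>0,d,np.nan))
P=cloud("scene",np.nan_to_num(np.nanmedian(L,0)))
q=(P-s["eef_pos"])*1000
m=(np.abs(q[...,0])<120)&(np.abs(q[...,1])<20)&(q[...,2]>-30)&(q[...,2]<-4);Q=q[m]
print(len(Q),np.percentile(Q,[1,50,99],axis=0).round(1))
up=Q[(Q[:,2]>-16)&(np.abs(Q[:,0])>35)];print("top slope x",np.polyfit(up[:,0],up[:,2],1).round(4),"yaw",np.polyfit(Q[:,0],Q[:,1],1).round(4))
E
```

```text
clock: 27.95
eef_pos: [0.5319, 0.0452, 0.2695]
tcp_rot: [-0.793, -3.036, 0.009]
force: [-0.5, 0.0, -1.2]
opening: 0.137
grasp_force: 58.7
clock: 28.55
eef_pos: [0.5832, 0.068, 0.1961]
tcp_rot: [0.012, -3.134, 0.008]
force: [-0.9, 0.3, -1.6]
opening: 0.131
grasp_force: 58.7
[0.5832 0.068  0.1961] [-0.1   0.07 -0.    1.51 -0.01 -0.11]
[[-1.    -0.007 -0.008]
 [-0.007  1.    -0.005]
 [ 0.008 -0.005 -1.   ]]
628 [[-92.8  -6.7 -23. ]
 [ 16.3  10.8 -10.4]
 [103.2  13.8  -4.9]]
top slope x [-4.0000e-03 -9.9549e+00] yaw [1.4000e-03 8.0751e+00]
```

```bash
python3 -m crank '[[[0.004,-0.005,0,0,-0.0015,-0.005,255],[0,0,0,0,0,-0.006,255],[0,0,0,0,0,-0.005,255],[0,0,0,0,0,-0.002,255],[0,0,0,0,0,0,255]]]'
python3 -m crank '[[[0,0,0,0,0,-0.001,255],[0,0,0,0,0,0,255]]]'
python3 -m crank '[[[0,0,0,0,0,-0.001,255],[0,0,0,0,0,0,255]]]'
python3 -m crank '[[[0,0,0,0,0,-0.001,255],[0,0,0,0,0,0,255]]]'
```

```text
clock: 29.25
eef_pos: [0.5851, 0.0661, 0.1821]
tcp_rot: [-0.012, 3.138, -0.003]
force: [-0.6, 0.3, -1.2]
opening: 0.132
grasp_force: 58.7
clock: 29.45
eef_pos: [0.5854, 0.0661, 0.1817]
tcp_rot: [-0.012, 3.137, -0.003]
force: [-0.3, -0.5, -0.9]
opening: 0.13
grasp_force: 58.7
clock: 29.65
eef_pos: [0.5854, 0.0661, 0.1806]
tcp_rot: [-0.012, 3.137, -0.003]
force: [-0.3, 0.4, -1.2]
opening: 0.136
grasp_force: 58.7
clock: 29.85
eef_pos: [0.5854, 0.0661, 0.1795]
tcp_rot: [-0.012, 3.137, -0.003]
force: [0.2, 0.5, -0.7]
opening: 0.129
grasp_force: 58.7
```

```bash
python3 -m crank '[[[0,0,0,0,0,-0.0015,255],[0,0,0,0,0,-0.0015,255],[0,0,0,0,0,0,255]]]'
python3 -m crank '[[[0,0,0,0,0,-0.001,255],[0,0,0,0,0,0,255]]]'
python3 -m crank '[[[0,0,0,0,0,-0.0007,255],[0,0,0,0,0,0,255]]]'
```

```text
clock: 30.15
eef_pos: [0.5852, 0.0661, 0.1763]
tcp_rot: [-0.012, 3.138, -0.003]
force: [0.4, -0.8, -1.3]
opening: 0.13
grasp_force: 58.7
clock: 30.35
eef_pos: [0.5853, 0.0661, 0.1755]
tcp_rot: [-0.012, 3.138, -0.003]
force: [0.3, 1.2, -1.0]
opening: 0.134
grasp_force: 58.7
clock: 30.55
eef_pos: [0.5854, 0.0661, 0.175]
tcp_rot: [-0.012, 3.137, -0.003]
force: [0.0, 0.9, -2.0]
opening: 0.133
grasp_force: 58.7
```

```bash
python3 -m crank '[[[0,0,0,0,0,-0.0007,255],[0,0,0,0,0,0,255]]]'
python3 -m crank '[[[0,0,0,0,0,-0.0007,255],[0,0,0,0,0,0,255]]]'
python3 -m crank '[[[0,0,0,0,0,-0.0007,255],[0,0,0,0,0,0,255]]]'
```

```text
clock: 30.75
eef_pos: [0.5855, 0.0661, 0.1747]
tcp_rot: [-0.012, 3.137, -0.003]
force: [-0.5, 0.2, 2.3]
opening: 0.135
grasp_force: 59.5
clock: 30.95
eef_pos: [0.5856, 0.0661, 0.1746]
tcp_rot: [-0.012, 3.136, -0.003]
force: [-1.6, 0.1, 7.1]
opening: 0.131
grasp_force: 60.1
clock: 31.15
eef_pos: [0.5856, 0.0661, 0.1746]
tcp_rot: [-0.012, 3.136, -0.004]
force: [-4.0, 1.3, 11.8]
opening: 0.137
grasp_force: 60.7
```

```bash
python3 -m crank '[[[0,0,0,0,0.004,0.0003,255],[0,0,0,0,0.008,0,255],[0,0,0,-0.0001,0.01,0,255],[0,0,0,-0.0001,0.01,0,255],[0,0,0,-0.0001,0.01,0,255],[0,0,0,-0.0001,0.01,0,255]]]'
python3 -m crank '[[[0,0,0,-0.0001,0.01,0,255],[0,0,0,-0.0001,0.01,0,255],[0,0,0,-0.0001,0.01,0,255],[0,0,0,-0.0001,0.01,0,255],[0,0,0,-0.0001,0.01,0,255],[0,0,0,-0.0001,0.01,0,255]]]'
```

```text
clock: 31.75
eef_pos: [0.5858, 0.1176, 0.1746]
tcp_rot: [-0.011, 3.135, -0.006]
force: [0.2, -3.5, 7.6]
opening: 0.132
grasp_force: 60.1
clock: 32.35
eef_pos: [0.5852, 0.1777, 0.1746]
tcp_rot: [-0.011, 3.135, -0.005]
force: [1.3, -4.6, 8.3]
opening: 0.133
grasp_force: 60.0
```

Sliding smoothly at about 8 N of contact, with the height constant.

```bash
python3 -m crank '[[[0,0,0,-0.0001,0.01,0,255],[0,0,0,-0.0001,0.01,0,255],[0,0,0,-0.0001,0.01,0,255],[0,0,0,-0.0001,0.01,0,255],[0,0,0,-0.0001,0.01,0,255],[0,0,0,-0.0001,0.01,0,255]]]'
python3 -m crank '[[[0,0,0,-0.0001,0.01,0,255],[0,0,0,-0.0001,0.01,0,255],[0,0,0,-0.0001,0.01,0,255],[0,0,0,-0.0001,0.01,0,255],[0,0,0,0,0.008,0,255],[0,0,0,0,0.004,0,255],[0,0,0,0,0.003,0,255],[0,0,0,0,0,0,255]]]'
python3 - <<'E'
from h import *
s=r.state();M=R.from_rotvec(s["tcp_rot"]).as_matrix();print(s["eef_pos"].round(4),s["force"].round(1));print(M.round(3))
L=[]
for k in range(4):
    im,d=r.snapshot("scene");L.append(np.where(d>0,d,np.nan))
P=cloud("scene",np.nan_to_num(np.nanmedian(L,0)))
q=(P-s["eef_pos"])*1000
m=(np.abs(q[...,0])<120)&(np.abs(q[...,1])<20)&(q[...,2]>-21)&(q[...,2]<-7);Q=q[m]
print(len(Q),np.percentile(Q,[1,50,99],axis=0).round(1),"crate +y face rel",(318.53-1000*s["eef_pos"][1]).round(1))
save("pics/s6.png",cv2.resize(im[130:330,190:410],(660,600),interpolation=cv2.INTER_CUBIC))
E
```

```text
clock: 32.95
eef_pos: [0.5846, 0.2378, 0.1747]
tcp_rot: [-0.011, 3.135, -0.005]
force: [-0.4, -4.3, 8.4]
opening: 0.134
grasp_force: 60.0
clock: 33.75
eef_pos: [0.5841, 0.2931, 0.1746]
tcp_rot: [-0.011, 3.135, -0.004]
force: [0.2, -1.9, 8.3]
opening: 0.135
grasp_force: 60.1
[0.5841 0.2931 0.1746] [ 0.2 -1.9  8.3]
[[-1.    -0.007  0.006]
 [-0.007  1.    -0.002]
 [-0.006 -0.002 -1.   ]]
755 [[-94.1  -8.2 -20.7]
 [ 25.4   8.2 -12. ]
 [102.2  13.6  -8.5]] crate +y face rel 25.5
```

View pics/s6.png

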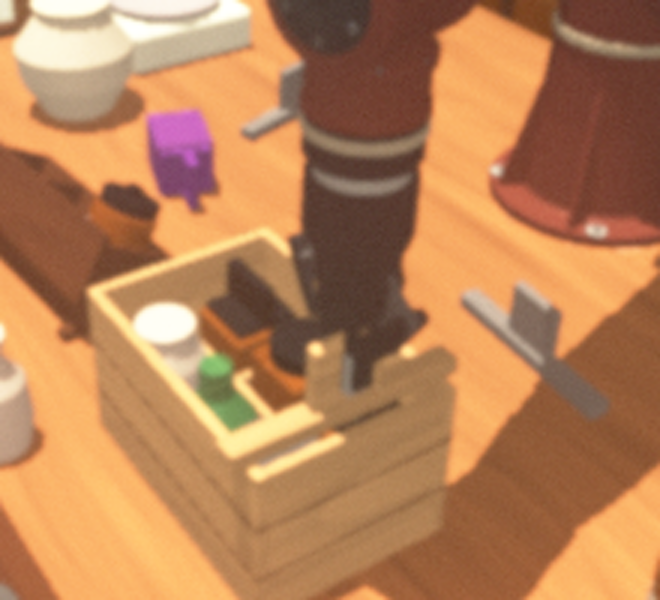

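The batten lies flat across the rim. Its near edge, from (230,440) to (420,350), is about 14 mm short of the left end's outer face, so I'll slide it the rest of the way.

```bash
python3 -m crank '[[[0,0,0,0,0.005,0,255],[0,0,0,0,0.005,0,255],[0,0,0,0,0.004,0,255],[0,0,0,0,0,0,255]]]'
```

```text
clock: 34.35
eef_pos: [0.5841, 0.3072, 0.1746]
tcp_rot: [-0.012, 3.135, -0.003]
force: [0.1, -0.8, 9.5]
opening: 0.133
grasp_force: 60.1
```

```bash
python3 -m crank '[[[0,0,0,0,0,0.001,255],[0,0,0,0,0,0,215],[0,0,0,0,0,0,200],[0,0,0,0,0,0,175],[0,0,0,0,0,0,150],[0,0,0,0,0,0,150],[0,0,0,0,0,0,150]]]'
python3 -m crank '[[[0,0,0,0,0,0.01,150],[0,0,0,0,0,0.02,150],[0,0,0,0,0,0.04,150],[0,0,0,0,0,0.04,150],[0,0,0,-0.03,0,0.03,150],[0,0,0,-0.045,-0.02,0,150],[0,0,0,-0.045,-0.02,0,150],[0,0,0,0,0,0,150]]]'
python3 - <<'E'
from h import *
L=[];T=[]
for k in range(4):
    im,d=r.snapshot("scene");L.append(np.where(d>0,d,np.nan))
P=cloud("scene",np.nan_to_num(np.nanmedian(L,0)))*1000
m=(np.abs(P[...,0]-585)<125)&(np.abs(P[...,1]-307)<22)&(P[...,2]>158)&(P[...,2]<171);Q=P[m]
print(len(Q),np.percentile(Q,[1,50,99],axis=0).round(1),"flatness",np.polyfit(Q[:,0],Q[:,2],1).round(4),cv2.minAreaRect(Q[:,:2].astype(np.float32)))
m=(np.abs(P[...,0]-585)<80)&(np.abs(P[...,1]-170)<110)&(P[...,2]>152)&(P[...,2]<200);print("above rim inside",m.sum())
save("pics/s7.png",cv2.resize(im[100:340,130:430],(750,600),interpolation=cv2.INTER_CUBIC))
E
```

```text
clock: 35.05
eef_pos: [0.5833, 0.3071, 0.1741]
tcp_rot: [-0.012, 3.138, -0.003]
force: [0.4, -0.3, -0.5]
opening: 0.412
grasp_force: 0.0
clock: 35.85
eef_pos: [0.4583, 0.266, 0.3152]
tcp_rot: [-0.013, 3.139, -0.004]
force: [1.2, 0.6, -0.1]
opening: 0.411
grasp_force: 0.0
688 [[490.  299.  158.2]
 [606.4 314.2 162.9]
 [686.  320.5 170. ]] flatness [-9.000000e-04  1.634376e+02] ((586.9617919921875, 309.5051574707031), (199.90904235839844, 22.465187072753906), 0.5156892538070679)
above rim inside 0
```

View pics/s7.png

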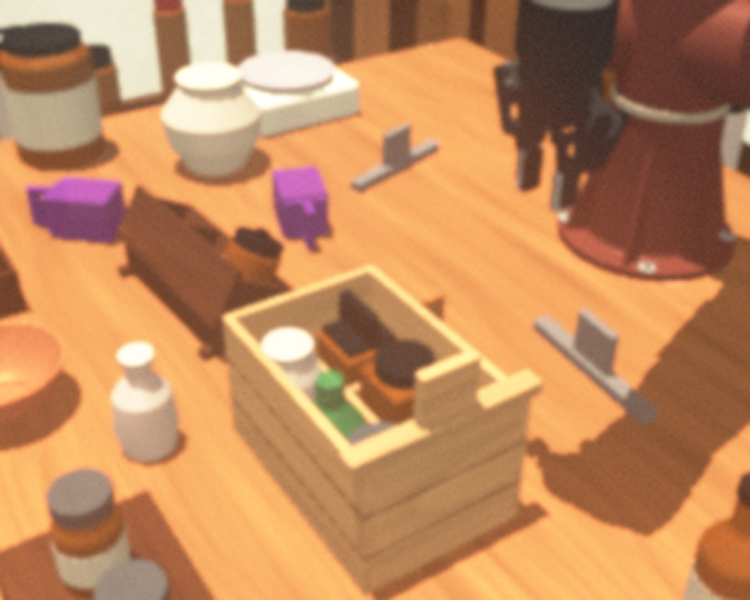

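The batten lies flat across the left-hand end of the rim, from (355,450) to (535,385), centred at x = 587 mm with its outer edge flush with the end face. Both jars are in the crate with nothing above the rim, the bystanders have not moved, and the gripper is clear. I'm handing it in.

```bash
python3 -m crank '[[[0,0,0,0,0,0,150],[0,0,0,0,0,0,150],[0,0,0,0,0,0,150]]]' && python3 -c "
from bench import r
print(r.close_job())"
```

```text
clock: 36.35
eef_pos: [0.4645, 0.2675, 0.3139]
tcp_rot: [-0.011, 3.138, -0.003]
force: [-0.4, 0.8, 0.6]
opening: 0.411
grasp_force: 0.0
the job is handed in; nothing more can be done
None
```

Job handed in at 36 s: both jars stand upright in their cells below the rim, and the batten was slid along the rim from the right-hand end and released flat at the left-hand end.

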